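Shake the parts cases and hold out the one that rattles

ROBOT

A 6-joint arm with a two-finger parallel gripper is mounted at the origin on the work surface. World frame = base frame: x ahead of the robot, y to its left, z up, the work surface at z = 0. Lengths are in m, angles in degrees, forces in N, time in s.
With the tool pointing down it reaches from about 0.25 to 0.725 m from the base axis. Payload 9.7 kg.
Tool frame: the origin (TCP) lies midway between the tips of the shut fingers; the grasp point (between the pads) lies 19 mm behind it (bot.pinch_z is the distance from the TCP to the grasp point, in m); z points along the fingers, y is the line along which they close (so a half turn about z gives the same grasp; the last joint's range is limited). The gripper opens to 85 mm and grips with 20 to 120 N. Pads are 22 mm wide; open, the fingers measure 114 mm over their backs; the gripper's body (76 mm by 85 mm) begins 54 mm behind the grasp point. The pads swing forward as they close: fully open they stand 13 mm farther back than shut.
Start: joints at [-67.437, 4.979, 10.078, 95.1, 0, 90], TCP at [0.211, -0.508, 0.231] pointing down, gripper open.
Joint ranges: [-179.16, 179.16], [-48.56, 103.87], [-65.8, 70.77], [-126.05, 130.52], [-82.76, 87.17], [-180, 180]. Speed limits (degrees/s): [127.2, 127.2, 147.25, 180, 180, 180].

INTERFACE

Orientations are given as [roll, pitch, yaw] about the fixed x, y, z axes, in that order (R = Rz(yaw) Ry(pitch) Rx(roll)).
In Python, from workcell import sensors, camera, ticket, bot gives the robot as it stands.
- The arm moves only by the shell command python3 -m handwheel 'ROWS' [FORCE]. ROWS is a JSON object of lists of equal length, an entry for each row: "gripper": the opening, from -1 (shut) to 1 (fully open); "slide": the shift along the tool's x, y, z in mm, a list of three; "yaw": the turn about the tool's z in rad. A call has 1 to 8 rows; each row shifts and turns the commanded pose from where the row before left it, along the tool's axes as they then stand; what a row does not reach is not made up. A row lasts 1/12 s, in which the tool goes at most 41.7 mm and 7.16 degrees, less where a joint would pass 70% of its speed; a pose out of reach is approached as far as the arm can. A call is refused whole if a number of a shift passes 41.7 or a number of a turn 0.125, either way. A call with a gripper value outside its range is refused whole. The fingers move at their own pace and stop on an object; FORCE is the grip in N (left out, the last holds). Time passes only in rows, so rows that do not move let the fingers close. It gives the time, the measured TCP pose, the force, the opening and the grip force at its end, in the units of the state.
- sensors.get_obs(): the state, without advancing time (a new reading comes with each control period).
- camera(name): name is "scene" or "top" or "wrist"; returns a dict with "img" (420x560x3 uint8, red, green, blue), "fx", "fy", "cx", "cy" (pixels), "dist" ([k1, k2, p1, p2, k3] as OpenCV has them; the pictures are not rectified), "R" (3x3) and "t" (3): a world point X has camera coordinates R X + t. Camera axes: x right, y down, z forward; pixel columns grow to the right and rows downward; lengths in m; the calibration is good to about 2 mm. A picture is of the moment at which its call begins. There is no depth.
- ticket.job_done(): hands the job in; it is judged then, once.
The state is a dict: "time": time; "q": joint angles; "qd": joint speeds; "joint_efforts": joint torques, N m; "ee_pos": TCP position; "tcp_rot": TCP orientation; "wrist_force": force on the tool from outside, world axes, zero at the start; "torque": the same for the moment, N m; "opening": finger opening in m; "grasp_force": force on a finger pad.
Only numpy, scipy, OpenCV 4.12 (cv2) and the standard library are available. Lean on these libraries where they do the work, as an engineer would, in place of code of your own. Each camera call takes 0.05 s, during which the arm holds its last target. There are 200 camera calls.

TASK

A part has come adrift inside one of these three identical parts cases: pick the cases up and shake them to find the one that rattles, setting the quiet ones back down upright on the bench without dropping them. Finish holding the rattling case in the gripper, lid up and level, out over the middle of the round parts dish and a few fingers' breadth clear above it, ready for me to open there; do not put it down or let go. Leave everything else on the bench where it is.

Things in the scene. Friction and masses are not known exactly. Their poses are not given: they have to be found in the camera images.
- case_1: one of three identical sealed grey plastic parts cases, standing lid up: 140 mm long (its x), 56 mm wide (its y), 66 mm tall (its z), origin at the centre of the underside. Grip it across the middle: each long side has a raised grip rib there (50 mm long, 12 mm high, 40 mm above the underside), 60 mm across both. Latches and hinges lie 44 mm either side of the middle, 5.5 mm proud
- case_2: the second case, just like case_1. Any of the three may be the rattling one: in it a round steel part of 40 mm and 0.26 kg rolls along the inside, 92 mm from end to end (along the case's x), and knocks on the end walls, so the weight shifts from end to end when it is shaken or rocked that way. The part ('part' in the rules) is not seen or reported
- case_3: the third case, just like case_1. In the two quiet cases the same 0.26 kg is packed firm in the middle. The empty cases weigh 0.16 to 0.29 kg, each different, so the total weight (0.42 to 0.55 kg) does not tell them apart. A 40 to 60 N grip holds them well while shaking
- dish: the magnetic parts dish: a round steel dish 158 mm across the rim on a black rubber foot, its rim 38 mm above the bench, stuck fast to the bench by its magnet (it does not move). Origin at the centre of its underside
- offcut: a bare pine offcut lying flat, 130 x 36 mm, 20 mm thick, grain along its x; origin at the centre of its underside. Not part of the job
- tape: a tape measure standing on edge, 66 x 37 mm, 59 mm tall; origin at the centre of its underside. Not part of the job
- glue: a white squeeze bottle of wood glue, 58 mm across, 155 mm tall; origin at the centre of its underside. Not part of the job
- oil_can: a rectangular can of finishing oil, 58 x 92 mm, 146 mm tall with its cap; origin at the centre of its underside. Not part of the job
- cup: an empty white mixing cup, 76 mm across the mouth, 92 mm tall, very light; origin at the centre of its underside. Not part of the job
- screwdriver: a wooden-handled screwdriver lying flat, 190 mm long, 26 mm thick at the handle, blade towards its +x; origin under its middle. Not part of the job
- sanding_block: a cork sanding block, 95 x 60 mm, 36 mm tall; origin at the centre of its underside. Not part of the job

How it is judged (in metres and radians):
On the way, in this order (a step that is already met when the one before it is completed fails the run):
1. the case with the loose part has been lifted off the bench in the fingers and shaken or rocked so that the part runs to one end of it (((distance between part_center and case_1 below 0.08 m and height (world z) of case_1 above 0.025 m and contact force between case_1 and the fingers above 3 N and (x of part_center in the frame of case_1 above 0.03 m or x of part_center in the frame of case_1 below -0.03 m)) or (distance between part_center and case_2 below 0.08 m and height (world z) of case_2 above 0.025 m and contact force between case_2 and the fingers above 3 N and (x of part_center in the frame of case_2 above 0.03 m or x of part_center in the frame of case_2 below -0.03 m)) or (distance between part_center and case_3 below 0.08 m and height (world z) of case_3 above 0.025 m and contact force between case_3 and the fingers above 3 N and (x of part_center in the frame of case_3 above 0.03 m or x of part_center in the frame of case_3 below -0.03 m)))).
2. still lifted, it has been shaken so that the part runs back through the middle (((distance between part_center and case_1 below 0.08 m and height (world z) of case_1 above 0.025 m and contact force between case_1 and the fingers above 3 N and x of part_center in the frame of case_1 between -0.02 and 0.02 m) or (distance between part_center and case_2 below 0.08 m and height (world z) of case_2 above 0.025 m and contact force between case_2 and the fingers above 3 N and x of part_center in the frame of case_2 between -0.02 and 0.02 m) or (distance between part_center and case_3 below 0.08 m and height (world z) of case_3 above 0.025 m and contact force between case_3 and the fingers above 3 N and x of part_center in the frame of case_3 between -0.02 and 0.02 m))).
3. still lifted, it has been shaken so that the part runs to an end again (((distance between part_center and case_1 below 0.08 m and height (world z) of case_1 above 0.025 m and contact force between case_1 and the fingers above 3 N and (x of part_center in the frame of case_1 above 0.03 m or x of part_center in the frame of case_1 below -0.03 m)) or (distance between part_center and case_2 below 0.08 m and height (world z) of case_2 above 0.025 m and contact force between case_2 and the fingers above 3 N and (x of part_center in the frame of case_2 above 0.03 m or x of part_center in the frame of case_2 below -0.03 m)) or (distance between part_center and case_3 below 0.08 m and height (world z) of case_3 above 0.025 m and contact force between case_3 and the fingers above 3 N and (x of part_center in the frame of case_3 above 0.03 m or x of part_center in the frame of case_3 below -0.03 m)))).
At the end, for the whole second after the job is handed in: The case with the loose part is gripped in the fingers, still, lid up within 0.2 rad of level, its centre within 50 mm of the dish's centre seen from above and its underside 55 to 240 mm above the bench, not touching the dish; the two quiet cases stand lid up on the bench (((distance between part_center and case_1 below 0.08 m and horizontal distance between case_1 and dish below 0.05 m and height (world z) of case_1 between 0.055 and 0.24 m and angle between case_1's own z axis and vertical below 0.2 rad and linear speed of case_1 below 0.03 m/s and angular speed of case_1 below 0.3 rad/s and contact force between case_1 and the fingers above 3 N and contact force between case_1 and dish below 0.2 N and height (world z) of each of case_2, case_3 below 0.008 m and angle between each of case_2, case_3's own z axis and vertical below 0.12 rad and linear speed of each of case_2, case_3 below 0.02 m/s) or (distance between part_center and case_2 below 0.08 m and horizontal distance between case_2 and dish below 0.05 m and height (world z) of case_2 between 0.055 and 0.24 m and angle between case_2's own z axis and vertical below 0.2 rad and linear speed of case_2 below 0.03 m/s and angular speed of case_2 below 0.3 rad/s and contact force between case_2 and the fingers above 3 N and contact force between case_2 and dish below 0.2 N and height (world z) of each of case_1, case_3 below 0.008 m and angle between each of case_1, case_3's own z axis and vertical below 0.12 rad and linear speed of each of case_1, case_3 below 0.02 m/s) or (distance between part_center and case_3 below 0.08 m and horizontal distance between case_3 and dish below 0.05 m and height (world z) of case_3 between 0.055 and 0.24 m and angle between case_3's own z axis and vertical below 0.2 rad and linear speed of case_3 below 0.03 m/s and angular speed of case_3 below 0.3 rad/s and contact force between case_3 and the fingers above 3 N and contact force between case_3 and dish below 0.2 N and height (world z) of each of case_1, case_2 below 0.008 m and angle between each of case_1, case_2's own z axis and vertical below 0.12 rad and linear speed of each of case_1, case_2 below 0.02 m/s))); the arm keeps its last pose, push and grip.
It fails at once if one of the things that are not part of the job was moved more than 40 mm or tipped over (distance of any of offcut, tape, glue, oil_can, cup, screwdriver, sanding_block from where it was at the start of the episode above 0.04 m or angle between any of offcut, tape, glue, oil_can, cup, screwdriver, sanding_block's own z axis and vertical above 0.6 rad).
It fails at once if a case was dropped or thrown (falling out of the fingers by more than about 25 mm) ((contact force between case_1 and the fingers below 0.05 N and linear speed of case_1 above 0.7 m/s) or (contact force between case_2 and the fingers below 0.05 N and linear speed of case_2 above 0.7 m/s) or (contact force between case_3 and the fingers below 0.05 N and linear speed of case_3 above 0.7 m/s)).
It also fails if it takes over 72 s, if anything falls off the work surface, if the arm or the gripper's body presses on something with over 40 N, if the wrist force passes 120 N, or if a joint passes its speed limit or range.

## Working session

There is one attempt and no reset: what is moved stays moved. The work goes in short steps, Python scripts to look and compute and a shell command to move; the robot and the scene stay as the last step left them, time stands still between calls to the robot, and variables do not carry over. Pictures are saved under pics/ and viewed, at most 10 in all, crops included, and the job is handed in when it is done.

```bash
mkdir -p pics; ls; python3 - <<'E'
from workcell import sensors, camera, ticket, bot
import cv2
print(sensors.get_obs(), bot.pinch_z)
for n in ("top","scene"):
    c=camera(n); cv2.imwrite(f"pics/{n}1.png",c["img"][:,:,::-1]); print(n,{k:v for k,v in c.items() if k!="img"})
E
```

```text
pics
{'time': 0.0, 'q': array([-6.74373218e+01,  5.01191527e+00,  1.00339804e+01,  9.51005776e+01,
        2.03012636e-04,  9.00012631e+01]), 'qd': array([ 0.00868178,  0.0888255 , -0.00258418, -0.01546357,  0.01827973,
        0.06530171]), 'joint_efforts': array([ 2.45891359e-03, -5.20392680e+01,  4.64802361e+01,  1.60681171e-02,
        1.26129103e-04,  4.30378591e-06]), 'ee_pos': array([ 0.21094089, -0.50768217,  0.23057102]), 'tcp_rot': array([-1.79921488e+02, -2.01281660e-04,  2.25614149e+01]), 'wrist_force': array([ 0.1401479 , -0.18633276,  0.52485437]), 'torque': array([-0.02461839,  0.00204106, -0.01278252]), 'grasp_force': 0.0, 'opening': 0.08542327663056483} 0.0187
top {'fx': 384.45996875006205, 'fy': 384.45996875006205, 'cx': 280.30336393969253, 'cy': 208.2022553687919, 'dist': array([-0.09871766,  0.        ,  0.        ,  0.        ,  0.        ]), 'R': array([[ 0.00414496, -0.99990193,  0.01337728],
       [-0.99451209, -0.00552035, -0.10447594],
       [ 0.10453954, -0.01287081, -0.99443744]]), 't': array([-0.00993891,  0.53619891,  0.96264432])}
scene {'fx': 380.8387941581787, 'fy': 380.8387941581787, 'cx': 274.725383172563, 'cy': 211.03345287682805, 'dist': array([-0.05307659,  0.        ,  0.        ,  0.        ,  0.        ]), 'R': array([[ 2.42302465e-01,  9.70200635e-01,  4.92995047e-04],
       [ 7.95230072e-01, -1.98313353e-01, -5.72958067e-01],
       [-5.55786513e-01,  1.39221196e-01, -8.19584535e-01]]), 't': array([-0.13239428, -0.39337886,  1.44115103])}
```

View pics/top1.png

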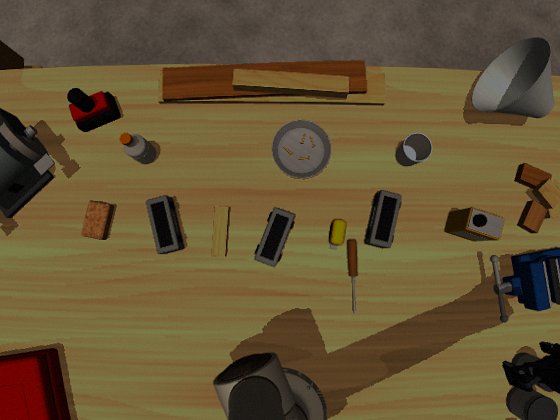

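View pics/scene1.png

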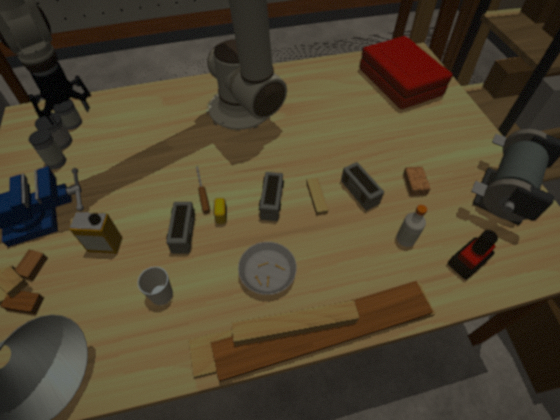

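The top view shows case A at (165,223), B at (275,237) and C at (383,219), with the dish at (302,149). The tape (338,232) and screwdriver (352,262) lie between B and C, and the offcut (221,230) lies between A and B. Next I'll fit the box outlines in both views.

```bash
cat > h.py <<'E'
import cv2, numpy as np
from workcell import sensors, camera, ticket, bot
def proj(c,P):
    K=np.array([[c["fx"],0,c["cx"]],[0,c["fy"],c["cy"]],[0,0,1]])
    return cv2.projectPoints(np.asarray(P,float).reshape(-1,3),cv2.Rodrigues(c["R"])[0],c["t"],K,c["dist"])[0].reshape(-1,2)
def ray(c,u,v,z):
    K=np.array([[c["fx"],0,c["cx"]],[0,c["fy"],c["cy"]],[0,0,1]])
    n=cv2.undistortPoints(np.array([[[u,v]]],float),K,c["dist"])[0,0]
    d=c["R"].T@[*n,1]; o=-c["R"].T@c["t"]; return o+d*(z-o[2])/d[2]
def case(x,y,a,z=0):
    X,Y=np.meshgrid([-.07,.07],[-.029,.029]); B=np.array([[p,q,r] for p,q in zip(X.ravel(),Y.ravel()) for r in (0,.066)])
    R=np.array([[np.cos(a),-np.sin(a),0],[np.sin(a),np.cos(a),0],[0,0,1]]); return B@R.T+[x,y,z]
def mask(img):
    hsv=cv2.cvtColor(img,cv2.COLOR_RGB2HSV); m=((hsv[...,1]<75)|(hsv[...,2]<45)).astype(np.uint8)
    return m
E
python3 - <<'E'
from h import *
from scipy.optimize import minimize
cs=[camera("top"),camera("scene")]; ms=[mask(c["img"]) for c in cs]
S=4
def iou(p,c,m,win):
    u0,v0,u1,v1=win
    h=cv2.convexHull(((proj(c,case(*p))-[u0,v0]+.5)*S*16).astype(np.int32))
    im=np.zeros(((v1-v0)*S,(u1-u0)*S),np.uint8); cv2.fillConvexPoly(im,h,1,shift=4)
    M=cv2.resize(m[v0:v1,u0:u1],None,fx=S,fy=S,interpolation=cv2.INTER_NEAREST)
    return (im&M).sum()/max(1,(im|M).sum())
out=[c["img"].copy() for c in cs]
for n,(u,v,a,e) in dict(A=(165,223,.15,(0,0)),B=(275,237,-.4,0),C=(383,219,-.15,0)).items():
    p0=[*ray(cs[0],u,v,.05)[:2],a]
    w=[]
    for c in cs:
        uv=proj(c,[[*p0[:2],.033]])[0].astype(int); r=40 if c is cs[0] else 32
        lab=cv2.connectedComponents(ms[0] if c is cs[0] else ms[1])[1]; w.append((uv[0]-r,uv[1]-r,uv[0]+r,uv[1]+r))
    mm=[]
    for m,(a0,b0,a1,b1) in zip(ms,w):
        k=np.zeros_like(m);k[b0:b1,a0:a1]=m[b0:b1,a0:a1]; nl,l,st,_=cv2.connectedComponentsWithStats(k); mm.append((l==1+st[1:,4].argmax()).astype(np.uint8))
    fs=[lambda p,i=i: 1-iou(p,cs[i],mm[i],w[i]) for i in (0,1)]
    for nm,f in (("top",fs[0]),("scene",fs[1]),("both",lambda p:fs[0](p)+fs[1](p))):
        r=minimize(f,p0,method="Nelder-Mead",options=dict(initial_simplex=np.array([p0]+[np.array(p0)+d for d in ([.02,0,0],[0,.02,0],[0,0,.2])])))
        print(n,nm,r.x.round(4),np.degrees(r.x[2]).round(1),round(r.fun,3))
    for i in (0,1):
        cv2.polylines(out[i],[cv2.convexHull(proj(cs[i],case(*r.x)).astype(np.int32))],1,(255,0,0))
        out[i][mm[i]>0,1]=255
for nm,u,v,z in (("dish",301.5,150,.036),("tape",338,232,.05),("offc",221,230,.02),("cup",416,148,.092),("glue",126,139,.15),("oil",480,220,.14),("sd_h",352,240,.02),("sd_tip",354,311,.01),("sand",98,219,.03),("dishS",0,0,0)):
    if z: print(nm,ray(cs[0],u,v,z).round(3))
print("dishscene",ray(cs[1],267,267,.038).round(3))
o=np.hstack([cv2.resize(out[0][170:280,100:440],None,fx=2,fy=2)]); o2=cv2.resize(out[1][140:270,150:490][:,:340],None,fx=2,fy=2)
cv2.imwrite("pics/fit.png",np.vstack([o,o2])[:,:,::-1])
E
```

```text
A top [0.4921 0.288  0.263 ] 15.1 0.101
A scene [0.4874 0.2904 0.1814] 10.4 0.151
A both [0.4909 0.2875 0.2542] 14.6 0.266
B top [ 0.4627  0.0083 -0.3646] -20.9 0.073
B scene [ 0.458   0.0115 -0.316 ] -18.1 0.131
B both [ 0.4627  0.0086 -0.3433] -19.7 0.219
C top [ 0.5084 -0.2696 -0.2353] -13.5 0.098
C scene [ 0.5044 -0.269  -0.1514] -8.7 0.14
C both [ 0.5084 -0.2698 -0.189 ] -10.8 0.256
dish [ 0.688 -0.062  0.036]
tape [ 0.475 -0.152  0.05 ]
offc [0.48  0.146 0.02 ]
cup [ 0.683 -0.345  0.092]
glue [0.684 0.355 0.15 ]
oil [ 0.499 -0.477  0.14 ]
sd_h [ 0.455 -0.194  0.02 ]
sd_tip [ 0.272 -0.199  0.01 ]
sand [0.505 0.468 0.03 ]
dishscene [ 0.695 -0.058  0.038]
```

View pics/fit.png

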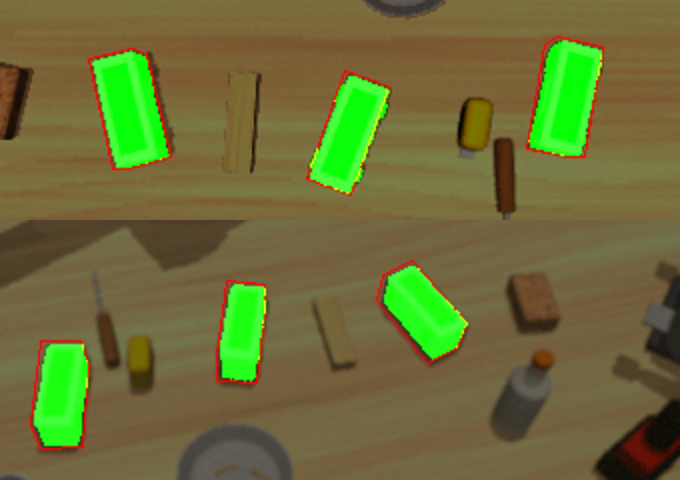

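Both fits agree to within about 5 mm, and the outlines sit on the cases:

| Item | x (m) | y (m) | Yaw |
|---|---|---|---|
| Case A | .490 | .288 | 13.5° |
| Case B | .461 | .009 | -19.5° |
| Case C | .508 | -.270 | -11° |
| Dish | .69 | -.06 | – |

I'll start with C.

```bash
cat > rel.py <<'E'
import sys; from h import *
# usage: rel.py x y z yaw -> slide needed in current tool axes (mm) and yaw rows (rad)
from scipy.spatial.transform import Rotation as Ro
o=sensors.get_obs(); x,y,z,w=map(float,sys.argv[1:5])
R=Ro.from_euler("xyz",o["tcp_rot"],degrees=True)
print("t",o["time"],"pos",o["ee_pos"].round(4),"rot",o["tcp_rot"].round(1),"slide",(R.inv().apply(np.array([x,y,z])-o["ee_pos"])*1000).round(1),"yaw",np.radians(o["tcp_rot"][2]-w).round(3),"F",o["wrist_force"].round(2),"M",o["torque"].round(3),"open",round(o["opening"],4),"g",round(float(o["grasp_force"]),1))
E
python3 -m handwheel '{"gripper":[1,1,1,1,1],"slide":[[0,0,0],[0,0,0],[0,0,0],[0,0,0],[0,0,0]],"yaw":[0.117,0.117,0.117,0.117,0.117]}' 50
python3 -m handwheel '{"gripper":[1,1,1,1,1,1],"slide":[[20.5,-24.2,0],[20.5,-24.2,0],[20.5,-24.2,0],[20.5,-24.2,0],[20.5,-24.2,0],[20.5,-24.2,0]],"yaw":[0,0,0,0,0,0]}'
python3 -m handwheel '{"gripper":[1,1,1,1,1,1,1],"slide":[[20.5,-24.2,0],[20.5,-24.2,0],[20.5,-24.2,0],[20.5,-24.2,0],[20.5,-24.2,0],[20.5,-24.2,0],[0,0,0]],"yaw":[0,0,0,0,0,0,0]}'
python3 rel.py .508 -.270 .12 -11
python3 - <<'E'
from h import *
c=camera("wrist"); o=sensors.get_obs()
im=c["img"].copy()
for p in ((.508,-.270,-.192),):
    cv2.polylines(im,[cv2.convexHull(proj(c,case(*p)).astype(np.int32))],1,(255,0,0))
cv2.imwrite("pics/w1.png",im[:,:,::-1])
E
```

```text
time: 0.62
ee_pos: [0.211, -0.5078, 0.231]
tcp_rot: [-180.0, 0.0, -11.3]
wrist_force: [0.0, -0.2, -0.3]
opening: 0.0853
grasp_force: 0.0
time: 1.12
ee_pos: [0.3603, -0.3876, 0.2312]
tcp_rot: [-180.0, 0.0, -11.0]
wrist_force: [-0.3, -0.7, -0.3]
opening: 0.0854
grasp_force: 0.0
time: 1.7
ee_pos: [0.5109, -0.2663, 0.2304]
tcp_rot: [-179.9, 0.0, -10.7]
wrist_force: [-0.3, -1.0, -0.5]
opening: 0.0853
grasp_force: 0.0
t 1.7 pos [ 0.5109 -0.2663  0.2304] rot [-179.9    0.   -10.7] slide [ -2.2   4.3 110.4] yaw 0.005 F [-0.34 -0.97 -0.46] M [-0.034 -0.024 -0.057] open 0.0853 g 0.0
```

View pics/w1.png

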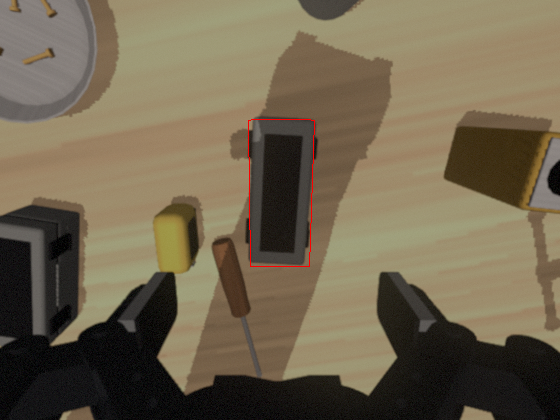

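The wrist view puts C where the fit predicted (centre about (281,192)), turned about 1.5° further. Next I descend, grip and lift.

```bash

python3 -m handwheel '{"gripper":[1,1,1,1,1,1,1],"slide":[[-2.2,4,30],[0,0,30],[0,0,30],[0,0,30],[0,0,30],[0,0,30],[0,0,20]],"yaw":[0.03,0,0,0,0,0,0]}' 50
python3 rel.py .508 -.270 .02 -12.5
python3 -m handwheel '{"gripper":[1,-1,-1,-1,-1,-1,-1,-1],"slide":[[0,0,10],[0,0,0],[0,0,0],[0,0,0],[0,0,0],[0,0,0],[0,0,0],[0,0,0]],"yaw":[0,0,0,0,0,0,0,0]}' 50
python3 rel.py .508 -.270 .02 -12.5
```

```text
time: 2.33
ee_pos: [0.503, -0.2731, 0.0282]
tcp_rot: [-180.0, 0.2, -12.7]
wrist_force: [-0.1, -0.3, -0.2]
opening: 0.0855
grasp_force: 0.0
t 2.3333 pos [ 0.503  -0.2731  0.0282] rot [-180.     0.2  -12.7] slide [ 4.3 -4.1  8.2] yaw -0.004 F [-0.08 -0.32 -0.19] M [-0.015  0.026  0.044] open 0.0855 g 0.0
time: 3.0
ee_pos: [0.5055, -0.2737, 0.0231]
tcp_rot: [179.9, -0.1, -12.7]
wrist_force: [-2.1, -0.4, 6.7]
opening: 0.0589
grasp_force: 56.3
t 3.0 pos [ 0.5055 -0.2737  0.0231] rot [ 1.799e+02 -1.000e-01 -1.270e+01] slide [ 1.6 -4.1  3.1] yaw -0.003 F [-2.13 -0.38  6.72] M [0.275 0.363 0.011] open 0.0589 g 56.3
```

```bash

python3 -m handwheel '{"gripper":[-1,-1,-1,-1,-1,-1,-1],"slide":[[0,0,-12],[0,0,-20],[0,0,-25],[0,0,-25],[0,0,-20],[0,0,0],[0,0,0]],"yaw":[0,0,0,0,0,0,0]}' >/dev/null
python3 rel.py .508 -.270 .12 -12.5
python3 -m handwheel '{"gripper":[-1,-1,-1,-1,-1],"slide":[[40,0,0],[40,0,0],[0,0,0],[0,0,0],[0,0,0]],"yaw":[0,0,0,0,0]}' >/dev/null
python3 rel.py .508 -.270 .12 -12.5
python3 -m handwheel '{"gripper":[-1,-1,-1,-1,-1],"slide":[[-40,0,0],[-40,0,0],[0,0,0],[0,0,0],[0,0,0]],"yaw":[0,0,0,0,0]}' >/dev/null
python3 rel.py .508 -.270 .12 -12.5
python3 -m handwheel '{"gripper":[-1,-1,-1,-1],"slide":[[-40,0,0],[-40,0,0],[0,0,0],[0,0,0]],"yaw":[0,0,0,0]}' >/dev/null
python3 rel.py .508 -.270 .12 -12.5
python3 -m handwheel '{"gripper":[-1,-1,-1,-1,-1],"slide":[[40,0,0],[40,0,0],[0,0,0],[0,0,0],[0,0,0]],"yaw":[0,0,0,0,0]}' >/dev/null
python3 rel.py .508 -.270 .12 -12.5
python3 -m handwheel '{"gripper":[-1,-1,-1,-1],"slide":[[0,0,0],[0,0,0],[0,0,0],[0,0,0]],"yaw":[0,0,0,0]}' >/dev/null
python3 rel.py .508 -.270 .12 -12.5
```

```text
t 3.5833 pos [ 0.5053 -0.2734  0.1241] rot [ 1.80e+02 -1.00e-01 -1.27e+01] slide [ 1.9 -3.9  4.1] yaw -0.003 F [ 0.19 -0.8  -5.63] M [-0.021  0.07  -0.003] open 0.0592 g 55.8
t 4.0 pos [ 0.582  -0.2901  0.1207] rot [-180.     0.2  -12.7] slide [-76.6  -3.4   1. ] yaw -0.003 F [-1.49  0.06 -4.73] M [ 0.019  0.047 -0.009] open 0.0587 g 60.7
t 4.4167 pos [ 0.5042 -0.2731  0.1243] rot [ 1.80e+02 -1.00e-01 -1.27e+01] slide [ 3.  -3.9  4.3] yaw -0.004 F [ 1.2  -0.22 -4.59] M [ 0.011  0.021 -0.035] open 0.0586 g 62.1
t 4.75 pos [ 0.4259 -0.2554  0.124 ] rot [ 1.80e+02 -1.00e-01 -1.27e+01] slide [83.3 -3.8  4.1] yaw -0.004 F [ 0.06 -0.09 -4.52] M [-0.05  -0.097  0.001] open 0.0586 g 64.4
t 5.1667 pos [ 0.5056 -0.2731  0.123 ] rot [-180.     0.   -12.6] slide [ 1.7 -3.6  3. ] yaw -0.003 F [-0.6  -0.72 -4.89] M [0.044 0.033 0.026] open 0.0586 g 66.1
t 5.5 pos [ 0.5046 -0.2731  0.124 ] rot [ 1.80e+02 -1.00e-01 -1.27e+01] slide [ 2.7 -3.8  4. ] yaw -0.003 F [-1.23  1.17 -5.35] M [-0.03   0.01   0.005] open 0.059 g 66.1
```

```bash
cat > stat.py <<'E'
from h import *
from scipy.spatial.transform import Rotation as Ro
L=[]
for i in range(7):
    camera("wrist"); o=sensors.get_obs(); R=Ro.from_euler("z",o["tcp_rot"][2],degrees=True).inv()
    L.append(R.apply(o["torque"])[1]); F=o["wrist_force"]
print("t",round(o["time"],2),"My mean",np.mean(L).round(3),np.round(L,2),"Fz",F[2].round(1),"g",round(float(o["grasp_force"])),"rot",o["tcp_rot"].round(1))
E
python3 -m handwheel '{"gripper":[-1,-1,-1,-1,-1,-1,-1],"slide":[[7,0,0],[15,0,0],[23,0,0],[35,0,0],[0,0,0],[0,0,0],[0,0,0]],"yaw":[0,0,0,0,0,0,0]}' >/dev/null
python3 stat.py
python3 -m handwheel '{"gripper":[-1,-1,-1,-1,-1,-1,-1],"slide":[[-7,0,0],[-15,0,0],[-23,0,0],[-35,0,0],[0,0,0],[0,0,0],[0,0,0]],"yaw":[0,0,0,0,0,0,0]}' >/dev/null
python3 stat.py
python3 -m handwheel '{"gripper":[-1,-1,-1,-1,-1,-1,-1],"slide":[[-7,0,0],[-15,0,0],[-23,0,0],[-35,0,0],[0,0,0],[0,0,0],[0,0,0]],"yaw":[0,0,0,0,0,0,0]}' >/dev/null
python3 stat.py
python3 -m handwheel '{"gripper":[-1,-1,-1,-1,-1,-1,-1],"slide":[[7,0,0],[15,0,0],[23,0,0],[35,0,0],[0,0,0],[0,0,0],[0,0,0]],"yaw":[0,0,0,0,0,0,0]}' >/dev/null
python3 stat.py; python3 rel.py .5046 -.2731 .0231 -12.7
```

```text
t 6.43 My mean 0.011 [-0.02 -0.02  0.04  0.04  0.02  0.01  0.01] Fz -4.9 g 66 rot [ 1.80e+02 -1.00e-01 -1.27e+01]
t 7.37 My mean 0.025 [ 0.03  0.04 -0.02  0.01  0.05  0.02  0.04] Fz -4.6 g 66 rot [-180.     0.   -12.7]
t 8.3 My mean 0.04 [0.08 0.02 0.08 0.01 0.03 0.06 0.  ] Fz -5.0 g 66 rot [-180.     0.   -12.7]
t 9.23 My mean 0.053 [ 0.01  0.07  0.1   0.08  0.09  0.02 -0.  ] Fz -4.4 g 67 rot [180.   -0.  -12.7]
t 9.2333 pos [ 0.5045 -0.2731  0.1238] rot [180.   -0.  -12.7] slide [ -0.   -0.  100.7] yaw 0.0 F [ 0.64 -0.11 -4.39] M [ 0.016 -0.005  0.022] open 0.0585 g 67.0
```

C seems quiet: the moment stays near 0 whichever way it's shaken, and a shift would be about ±0.1 N m. I'll set it down and go to B.

```bash

python3 -m handwheel '{"gripper":[-1,-1,-1,-1,-1,-1,-1,-1],"slide":[[0,0,20],[0,0,25],[0,0,25],[0,0,17],[0,0,8],[0,0,4],[0,0,1],[0,0,0]],"yaw":[0,0,0,0,0,0,0,0]}'
python3 -m handwheel '{"gripper":[-1,-1,0.2,1,1,1,1],"slide":[[0,0,1],[0,0,0],[0,0,0],[0,0,0],[0,0,0],[0,0,0],[0,0,0]],"yaw":[0,0,0,0,0,0,0]}'
python3 -m handwheel '{"gripper":[1,1,1,1,1],"slide":[[0,0,-15],[0,0,-30],[0,0,-35],[0,0,-35],[0,0,-25]],"yaw":[0,0,0,0,0]}'
python3 -m handwheel '{"gripper":[1,1,1,1,1,1,1,1],"slide":[[-13,-33.2,0],[-13,-33.2,0],[-13,-33.2,0],[-13,-33.2,0],[-13,-33.2,0],[-13,-33.2,0],[-13,-33.2,0],[-13,-33.2,0]],"yaw":[0,0,0,0,0,0,0,0]}'
python3 -m handwheel '{"gripper":[1,1,1],"slide":[[0,0,0],[0,0,0],[0,0,0]],"yaw":[0.119,0,0]}'
python3 rel.py .461 .009 .023 -19.5
python3 - <<'E'
from h import *
c=camera("wrist"); im=c["img"].copy()
cv2.polylines(im,[cv2.convexHull(proj(c,case(.461,.009,np.radians(-19.7))).astype(np.int32))],1,(255,0,0))
cv2.polylines(im,[proj(c,case(.461,.009,np.radians(-19.7))).astype(np.int32)[[1,3,7,5]]],1,(0,255,0))
t=camera("top")["img"][170:280,330:440]
im[:220,340:]=cv2.resize(t,(220,220))
cv2.imwrite("pics/w2.png",im[:,:,::-1])
E
```

```text
time: 9.9
ee_pos: [0.5054, -0.2734, 0.0244]
tcp_rot: [180.0, -0.1, -12.7]
wrist_force: [0.7, -0.6, -5.2]
opening: 0.0584
grasp_force: 67.0
time: 10.48
ee_pos: [0.5051, -0.2732, 0.0228]
tcp_rot: [180.0, -0.0, -12.7]
wrist_force: [-0.0, 0.6, 0.1]
opening: 0.0853
grasp_force: 0.0
time: 10.9
ee_pos: [0.5052, -0.2733, 0.1658]
tcp_rot: [180.0, -0.2, -12.7]
wrist_force: [0.4, 0.2, -0.0]
opening: 0.0853
grasp_force: 0.0
time: 11.57
ee_pos: [0.4475, -0.0501, 0.1643]
tcp_rot: [-177.4, -0.0, -8.0]
wrist_force: [-0.1, -0.1, 1.0]
opening: 0.0858
grasp_force: 0.0
time: 11.82
ee_pos: [0.4412, -0.0813, 0.1645]
tcp_rot: [-176.1, 0.3, -12.8]
wrist_force: [0.5, 0.4, -0.3]
opening: 0.0855
grasp_force: 0.0
t 11.8167 pos [ 0.4412 -0.0813  0.1645] rot [-176.1    0.3  -12.8] slide [  0.  -82.7 147.4] yaw 0.116 F [ 0.46  0.42 -0.31] M [-0.094  0.015  0.006] open 0.0855 g 0.0
```

View pics/w2.png

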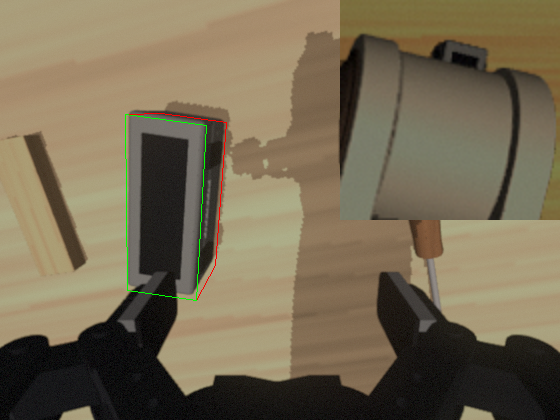

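The wrist view matches B to within 3 mm. The arm hid C in the top crop. The tool has rolled 4° and stopped short, so I'll look at the joints before descending.

```bash

python3 -m handwheel '{"gripper":[1,1,1],"slide":[[0,0,0],[0,0,0],[0,0,0]],"yaw":[0,0,0]}'
python3 -c "
from h import *
o=sensors.get_obs();print(o['q'].round(2),o['tcp_rot'],o['qd'].round(1))"; python3 rel.py .461 .009 .023 -19.5
```

```text
time: 12.17
ee_pos: [0.4414, -0.0804, 0.1641]
tcp_rot: [-176.1, 0.4, -12.7]
wrist_force: [0.2, -0.2, -0.2]
opening: 0.0851
grasp_force: 0.0
[-12.79  -9.42 -11.39  88.4    3.88 179.94] [-176.11995644    0.36665446  -12.73467165] [ 0.1 -0.  -0.  -0.   0.1  0.1]
t 12.1667 pos [ 0.4414 -0.0804  0.1641] rot [-176.1    0.4  -12.7] slide [  0.3 -81.8 146.9] yaw 0.118 F [ 0.17 -0.18 -0.15] M [-0.077  0.004 -0.012] open 0.0851 g 0.0
```

Joint 6 has reached its 180° limit. I'll make the half turn, which gives the same grasp.

```bash

for i in 1 2 3; do python3 -m handwheel '{"gripper":[1,1,1,1,1,1,1,1],"slide":[[0,0,0],[0,0,0],[0,0,0],[0,0,0],[0,0,0],[0,0,0],[0,0,0],[0,0,0]],"yaw":[-0.121,-0.121,-0.121,-0.121,-0.121,-0.121,-0.121,-0.121]}' | head -3; done
python3 -m handwheel '{"gripper":[1,1,1],"slide":[[0,0,0],[0,0,0],[0,0,0]],"yaw":[-0.121,0,0]}' >/dev/null
python3 rel.py .461 .009 .023 160.5;python3 -c "
from h import *
o=sensors.get_obs();print(o['q'].round(2))"
```

```text
time: 12.83
ee_pos: [0.4413, -0.0805, 0.1641]
tcp_rot: [-177.5, -3.0, 43.0]
time: 13.5
ee_pos: [0.4413, -0.0805, 0.164]
tcp_rot: [178.9, -3.7, 98.6]
time: 14.17
ee_pos: [0.4413, -0.0804, 0.1641]
tcp_rot: [176.3, -1.2, 154.0]
t 14.4167 pos [ 0.4413 -0.0805  0.1641] rot [176.2  -0.8 160.4] slide [  9.4  81.3 146.9] yaw -0.002 F [-0.74  0.31 -0.24] M [-0.049  0.054  0.007] open 0.0855 g 0.0
[-12.8   -9.43 -11.39  88.4    3.88   6.84]
```

The 4° tilt stays in the command. It is almost entirely about the case's long axis and well within the limits, so I'll carry on with B.

```bash

python3 -m handwheel '{"gripper":[1,1,1,1,1,1,1],"slide":[[3,27,0],[3,27,0],[3.4,27.3,0],[0,0,30],[0,0,30],[0,0,0],[0,0,0]],"yaw":[0,0,0,0,0,0,0]}' 50
python3 rel.py .461 .009 .022 160.5
```

```text
time: 15.0
ee_pos: [0.459, 0.0032, 0.1091]
tcp_rot: [176.2, -1.0, 160.4]
wrist_force: [-0.3, -0.5, 1.1]
opening: 0.0854
grasp_force: 0.0
t 15.0 pos [0.459  0.0032 0.1091] rot [176.2  -1.  160.4] slide [-1.4  0.4 87.3] yaw -0.001 F [-0.34 -0.52  1.07] M [-0.116 -0.008  0.024] open 0.0854 g 0.0
```

```bash

python3 -m handwheel '{"gripper":[1,1,1,1,1],"slide":[[-1.4,0.4,30],[0,0,30],[0,0,20],[0,0,7],[0,0,0]],"yaw":[0,0,0,0,0]}'
python3 -m handwheel '{"gripper":[-1,-1,-1,-1,-1,-1,-1],"slide":[[0,0,0],[0,0,0],[0,0,0],[0,0,0],[0,0,0],[0,0,0],[0,0,0]],"yaw":[0,0,0,0,0,0,0]}' 50
python3 rel.py .461 .009 .022 160.5
```

```text
time: 15.42
ee_pos: [0.4621, 0.0085, 0.0232]
tcp_rot: [176.2, -0.9, 160.5]
wrist_force: [-1.2, 0.2, 0.1]
opening: 0.0853
grasp_force: 0.0
time: 16.0
ee_pos: [0.4638, 0.0089, 0.0259]
tcp_rot: [176.1, -0.6, 160.5]
wrist_force: [-2.2, 1.5, 9.1]
opening: 0.0589
grasp_force: 53.4
t 16.0 pos [0.4638 0.0089 0.0259] rot [176.1  -0.6 160.5] slide [ 2.6 -1.1  3.8] yaw 0.001 F [-2.17  1.51  9.12] M [ 0.233  0.414 -0.163] open 0.0589 g 53.4
```

```bash

python3 -m handwheel '{"gripper":[-1,-1,-1,-1,-1,-1,-1],"slide":[[0,0,-12],[0,0,-20],[0,0,-25],[0,0,-25],[0,0,-20],[0,0,0],[0,0,0]],"yaw":[0,0,0,0,0,0,0]}' >/dev/null
python3 stat.py
python3 -m handwheel '{"gripper":[-1,-1,-1,-1,-1,-1,-1],"slide":[[7,0,0],[15,0,0],[23,0,0],[35,0,0],[0,0,0],[0,0,0],[0,0,0]],"yaw":[0,0,0,0,0,0,0]}' >/dev/null
python3 stat.py
python3 -m handwheel '{"gripper":[-1,-1,-1,-1,-1,-1,-1],"slide":[[-7,0,0],[-15,0,0],[-23,0,0],[-35,0,0],[0,0,0],[0,0,0],[0,0,0]],"yaw":[0,0,0,0,0,0,0]}' >/dev/null
python3 stat.py
python3 -m handwheel '{"gripper":[-1,-1,-1,-1,-1,-1,-1],"slide":[[-7,0,0],[-15,0,0],[-23,0,0],[-35,0,0],[0,0,0],[0,0,0],[0,0,0]],"yaw":[0,0,0,0,0,0,0]}' >/dev/null
python3 stat.py
python3 -m handwheel '{"gripper":[-1,-1,-1,-1,-1,-1,-1],"slide":[[7,0,0],[15,0,0],[23,0,0],[35,0,0],[0,0,0],[0,0,0],[0,0,0]],"yaw":[0,0,0,0,0,0,0]}' >/dev/null
python3 stat.py; python3 rel.py .4635 .0089 .025 160.5
```

```text
t 16.93 My mean 0.022 [0.04 0.01 0.   0.02 0.05 0.01 0.02] Fz -4.3 g 57 rot [176.2  -0.9 160.6]
t 17.87 My mean -0.041 [-0.08 -0.06 -0.03 -0.03  0.01 -0.07 -0.02] Fz -4.2 g 57 rot [176.2  -0.8 160.6]
t 18.8 My mean -0.013 [-0.03 -0.02  0.03 -0.   -0.   -0.03 -0.03] Fz -4.7 g 57 rot [176.2  -0.8 160.6]
t 19.73 My mean 0.03 [ 0.03  0.04  0.    0.07  0.05 -0.01  0.04] Fz -4.7 g 57 rot [176.2  -0.8 160.6]
t 20.67 My mean 0.093 [0.04 0.08 0.08 0.14 0.1  0.09 0.12] Fz -5.5 g 57 rot [176.2  -0.8 160.6]
t 20.6667 pos [0.4616 0.0018 0.1246] rot [176.2  -0.8 160.6] slide [-0.9  0.7 99.8] yaw 0.001 F [-0.57 -0.05 -5.52] M [-0.174 -0.064 -0.004] open 0.0587 g 57.0
```

B is unclear: its spread is larger than C's. I'll do a few more alternating shakes with a gentle start and a hard stop.

```bash
sed -i 's/range(7)/range(5)/' stat.py
for k in 1 2 3; do
python3 -m handwheel '{"gripper":[-1,-1,-1,-1,-1,-1,-1,-1],"slide":[[5,0,0],[10,0,0],[15,0,0],[25,0,0],[35,0,0],[-5,0,0],[0,0,0],[0,0,0]],"yaw":[0,0,0,0,0,0,0,0]}' >/dev/null
python3 stat.py
python3 -m handwheel '{"gripper":[-1,-1,-1,-1,-1,-1,-1,-1],"slide":[[-5,0,0],[-10,0,0],[-15,0,0],[-25,0,0],[-35,0,0],[5,0,0],[0,0,0],[0,0,0]],"yaw":[0,0,0,0,0,0,0,0]}' >/dev/null
python3 stat.py
done; python3 rel.py .4635 .0089 .025 160.5
```

```text
t 21.58 My mean 0.119 [0.06 0.14 0.1  0.11 0.18] Fz -4.5 g 57 rot [176.2  -0.8 160.6]
t 22.5 My mean -0.054 [-0.03 -0.01 -0.09 -0.03 -0.1 ] Fz -5.6 g 57 rot [176.2  -0.7 160.6]
t 23.42 My mean 0.103 [0.1  0.06 0.1  0.1  0.15] Fz -5.3 g 57 rot [176.2  -0.8 160.6]
t 24.33 My mean -0.066 [-0.01 -0.08 -0.04 -0.09 -0.1 ] Fz -4.4 g 57 rot [176.2  -0.7 160.6]
t 25.25 My mean 0.111 [0.09 0.1  0.05 0.18 0.14] Fz -5.3 g 57 rot [176.2  -0.8 160.6]
t 26.17 My mean -0.034 [ 0.01  0.02 -0.05 -0.07 -0.07] Fz -5.0 g 57 rot [176.2  -0.8 160.6]
t 26.1667 pos [0.4611 0.0021 0.1253] rot [176.2  -0.8 160.6] slide [ -1.3   0.5 100.5] yaw 0.002 F [ 0.06 -0.58 -5.05] M [-0.037  0.091 -0.002] open 0.0589 g 56.9
```

B rattles. Its moment flips cleanly from +0.11 to -0.05 N m with the shake direction, six times out of six, and C showed no such flip. That leaves A untouched and upright. Now I carry B out over the dish.

```bash
python3 rel.py .687 -.059 .135 160.5
```

```text
t 26.1667 pos [0.4611 0.0021 0.1253] rot [176.2  -0.8 160.6] slide [-233.2   18.3  -11.6] yaw 0.002 F [ 0.06 -0.58 -5.05] M [-0.037  0.091 -0.002] open 0.0589 g 56.9
```

```bash

python3 -m handwheel '{"gripper":[-1,-1,-1,-1,-1,-1,-1,-1],"slide":[[-10,0.8,-2],[-16,1.3,-2],[-20,1.6,-2],[-20,1.6,-2],[-20,1.6,-1.6],[-20,1.6,-1],[-20,1.6,-1],[-20,1.6,0]],"yaw":[0,0,0,0,0,0,0,0]}' >/dev/null
python3 -m handwheel '{"gripper":[-1,-1,-1,-1,-1,-1,-1,-1],"slide":[[-20,1.6,0],[-20,1.6,0],[-18,1.4,0],[-14,1.1,0],[-10,0.8,0],[-5,0.4,0],[0,0,0],[0,0,0]],"yaw":[0,0,0,0,0,0,0,0]}'
python3 -m handwheel '{"gripper":[-1,-1,-1,-1,-1,-1],"slide":[[0,0,0],[0,0,0],[0,0,0],[0,0,0],[0,0,0],[0,0,0]],"yaw":[0,0,0,0,0,0]}' >/dev/null
python3 rel.py .687 -.059 .135 160.5
python3 - <<'E'
from h import *
for n in ("top","scene"):
    c=camera(n); im=c["img"].copy(); o=sensors.get_obs()
    cv2.polylines(im,[cv2.convexHull(proj(c,case(o["ee_pos"][0],o["ee_pos"][1],np.radians(-19.5),o["ee_pos"][2]-.025)).astype(np.int32))],1,(255,0,0))
    for p in ((.508,-.270,-.21),(.490,.288,.24)): cv2.polylines(im,[cv2.convexHull(proj(c,case(*p)).astype(np.int32))],1,(255,0,0))
    (u0,u1,v0,v1)=(100,480,110,300) if n=="top" else (130,510,120,310)
    a=cv2.resize(im[v0:v1,u0:u1],None,fx=1.5,fy=1.5); b=a if n=="top" else np.vstack([b,a])
cv2.imwrite("pics/end.png",b[:,:,::-1])
E
```

```text
time: 27.5
ee_pos: [0.687, -0.0588, 0.1341]
tcp_rot: [176.2, -0.8, 160.6]
wrist_force: [-0.2, 0.5, -5.6]
opening: 0.0593
grasp_force: 57.0
t 28.0 pos [ 0.687  -0.0588  0.1345] rot [176.2  -0.8 160.6] slide [-0.1 -0.1 -0.5] yaw 0.001 F [-0.58  0.16 -4.75] M [-0.066  0.156  0.046] open 0.059 g 57.0
```

View pics/end.png

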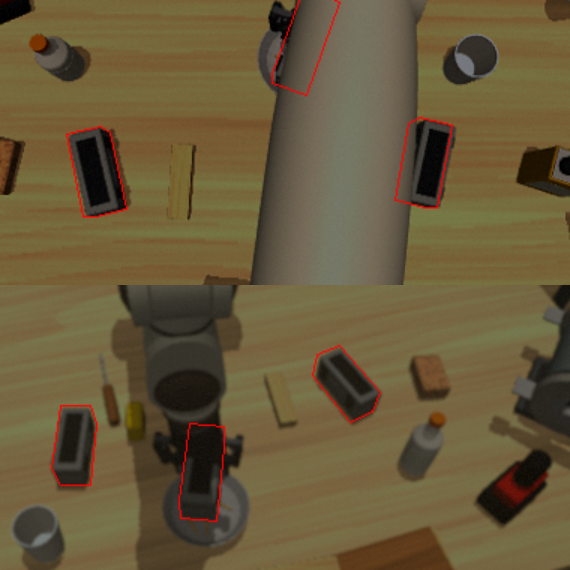

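The scene view shows B held level over the dish at about (203,475), where predicted. A at (97,172) and C at (432,163) stand upright, and nothing else has moved. Handing in.

```bash
python3 -c "
from workcell import ticket
print(ticket.job_done())"
```

```text
the job is handed in; nothing more can be done
None
```

The middle case rattles, and I've handed the job in with it held lid up, tilted no more than about 4°, over the middle of the dish, its underside roughly 70 mm above the rim; the right-hand case (seen from the robot) shook quiet and is back upright, and I left the left-hand one untouched because the rattle was already found.

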